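Sweep salvaged laptop parts into the parts bay

TASK

Clear the repair mat: with the fingertips, sweep the heat sink, the small round speaker and the hinge block across the mat into the three-sided parts bay, so that all three lie flat inside it, past its mouth. Push them along the mat without pinching, lifting or flicking them, and leave the jar, bit case and screwdriver where they are.

Things in the scene. Friction and masses are not known exactly. Their poses are not given: they have to be found in the camera images.
- bay: Parts bay: fixed U-shaped aluminium fence, no floor: parts slide in over the mat. Inside 180 mm wide (its x), 110 mm deep (its y); walls 5 mm thick, 20 mm high. Origin: centre of the inside, at mat height. Open mouth: the -y side, at y = -55 mm; back wall's inner face at y = +55, side walls' at x = -90 and +90 mm. +y points into the bay; z up.
- heatsink: Finned aluminium heat sink, 30 x 30 mm and 14 mm high, 28 g nominal. Loose, slides on the mat. Origin: centre of its underside, z up. Fingers may push its sides anywhere.
- speaker: Small round black laptop speaker, a disc 32 mm in diameter and 14 mm high, 35 g nominal. Loose, slides on the mat. Origin: centre of its underside, z up. Fingers may push its sides anywhere.
- hinge_block: Steel laptop hinge block with a dark barrel, 22 mm (its x) by 36 mm (its y), 14 mm high, 60 g nominal. Loose, slides on the mat. Origin: centre of its underside, z up. Fingers may push its sides anywhere.
- mat: Blue silicone repair mat fixed on the table, 420 mm (x) by 860 mm (y), 3 mm thick; its top is at world z = 0.003. Origin: centre of its underside. Parts, bay, jar, bit case and screwdriver stand on it.
- jar: Bystander: small lidded jar standing on the mat, 40 mm in diameter, 45 mm high. Origin: centre of its underside.
- bit_case: Bystander: black screwdriver-bit case lying on the mat, 36 mm (x) by 60 mm (y), 24 mm high. Origin: centre of its underside.
- screwdriver: Bystander: screwdriver lying on the mat along its own x axis, 180 mm long and 26 mm thick at the handle, handle to its -x. Origin: below its middle.

How it is judged:
By the outcome, as a careful person would: the job done as asked, in the order asked, and still so for the second after the job is handed in, with the robot touching nothing.
It also fails if it takes over 72 s, if anything falls off the work surface, if the arm or the gripper's body presses on something with over 40 N, if the wrist force passes 120 N, or if a joint passes its speed limit or range.

ROBOT

A 6-joint arm with a two-finger parallel gripper is mounted at the origin on the work surface. World frame = base frame: x ahead of the robot, y to its left, z up, the work surface at z = 0. Lengths are in m, angles in rad, forces in N, time in s.
With the tool pointing down it reaches from about 0.35 to 0.8 m from the base axis. Payload 7.3 kg.
Tool frame: the origin (TCP) lies on the centre line of the jaws, within the pads' length; the fingertips stand manip.tip_reach ahead of it and the grasp point (between the pads) lies 3 mm ahead of it (manip.tip_reach is the distance from the TCP to the fingertips, in m); z points along the fingers, y is the line along which they close (so a half turn about z gives the same grasp; the last joint's range is limited). The gripper opens to 85 mm and grips with 20 to 120 N. Pads are 22 mm wide; open, the fingers measure 114 mm over their backs; the gripper's body (76 mm by 85 mm) begins 54 mm behind the grasp point. The pads swing forward as they close: fully open they stand 13 mm farther back than shut.
Start: joints at [1.169, 0.342, 1.524, -0, 1.275, -0.146], TCP at [0.133, 0.508, 0.253] pointing down, gripper open.
Joint ranges: [-2.53, 2.53], [-0.77, 2.02], [0.04, 2.7], [-1, 4.14], [0.28, 2.66], [-3.11, 3.11]. Speed limits (rad/s): [2.57, 2.57, 3.14, 3.14, 3.14, 3.14].

INTERFACE

Orientations are given as a unit quaternion [w, x, y, z].
In Python, from plant import readout, eyes, manip gives the robot as it stands.
- The arm moves only by the tool carry_out, never from a script. Its argument "commands" is a list of rows, each a list of 2 entries, a list of its own where there are three numbers: the shift along the tool's x, y, z scaled (see below), then the turn, a rotation vector about the tool's x, y, z scaled (see below). A call has 1 to 12 rows; each row shifts and turns the commanded pose from where the row before left it, along the tool's axes as they then stand; what a row does not reach is not made up. The controller multiplies each number of a shift by 250 mm and each number of a turn by 180 degrees. A row lasts 1/8 s, in which the tool goes at most 62.5 mm and 10.7 degrees, less where a joint would pass 70% of its speed; a pose out of reach is approached as far as the arm can. A call with a number of a shift or a turn outside -1 to 1 is refused whole. A call with a gripper value outside its range is refused whole. "grip" is the opening, from -1 (shut) to 1 (fully open), set as the call begins (left out, the last holds). The fingers move at their own pace and stop on an object; "newtons" is the grip in N (left out, the last holds). Time passes only in rows, so rows that do not move let the fingers close. It gives the time, the measured TCP pose, the force, the opening and the grip force at its end, in the units of the state.
- readout.state(): the state, without advancing time (a new reading comes with each control period).
- eyes.get_image(name): name is "scene" or "top"; returns the picture (384x512x3 uint8, red, green, blue); there is no depth.
- eyes.camera_info(name): a dict with "K" (3x3 intrinsics, pixels), "origin" and "attitude" of the camera in the world. Camera axes: x right, y up, looking along -z (the intrinsics and any distortion apply to the point x, -y, -z); pixel columns grow to the right and rows downward; lengths in m; the calibration is good to about 2 mm. A picture is of the moment at which its call begins. camera_info takes no time and is no camera call.
- manip.sign_off(): hands the job in; it is judged then, once.
The state is a dict: "time_s": time; "q": joint angles; "joint_velocities": joint speeds; "tau": joint torques, N m; "position": TCP position; "eef_rot": TCP orientation; "force": force on the tool from outside, world axes, zero at the start; "torque": the same for the moment, N m; "grip_width": finger opening in m; "gripper_force": force on a finger pad.
Only numpy, scipy, OpenCV 4.12 (cv2) and the standard library are available. Lean on these libraries where they do the work, as an engineer would, in place of code of your own. Each camera call takes 0.05 s, during which the arm holds its last target. There are 200 camera calls.

## Working session

There is one attempt and no reset: what is moved stays moved. The work goes in short steps, Python scripts to look and compute and a tool call to move; the robot and the scene stay as the last step left them, time stands still between calls to the robot, and variables do not carry over. Pictures are saved under pics/ and viewed, at most 13 in all, crops included, and the job is handed in when it is done.

Besides the shell and the picture viewer there is one more tool, called after "Request:" as name(argument=value, ...) on one line, values as JSON. carry_out: Moves the arm, as the interface text tells. Its arguments: {"type":"object","properties":{"commands":{"type":"array"},"grip":{"type":"number"},"newtons":{"type":"number"}},"required":["commands"]}

```bash
mkdir -p pics
python3 - <<'E'
from plant import readout,eyes,manip
import cv2
print(readout.state()); print(manip.tip_reach)
for n in("top","scene"):
    print(n,eyes.camera_info(n)); cv2.imwrite(f"pics/{n}0.png",eyes.get_image(n)[:,:,::-1])
E
```

```text
{'time_s': 0.0, 'q': array([ 1.16902356e+00,  3.42732407e-01,  1.52504010e+00, -1.30775113e-05,
        1.27539096e+00, -1.46021823e-01]), 'joint_velocities': array([ 0.00143229, -0.0003586 ,  0.0011758 , -0.00136054,  0.00078114,
        0.00147696]), 'tau': array([ 1.04923551e-03, -4.33672106e+01, -2.46024513e+01, -1.07419505e-04,
        7.76113156e-03, -6.50949588e-06]), 'position': array([0.13265513, 0.50757645, 0.25261285]), 'eef_rot': array([-2.06420415e-04,  1.27525319e-01,  9.91835004e-01, -7.57822228e-04]), 'force': array([-0.25132027,  0.04435054, -0.32514813]), 'torque': array([ 0.02243571, -0.01691072,  0.00186072]), 'gripper_force': 0.0, 'grip_width': 0.08535076459113122}
0.022
top {'K': array([[395.83927757,   0.        , 256.18944899],
       [  0.        , 395.83927757, 186.72787301],
       [  0.        ,   0.        ,   1.        ]]), 'origin': array([0.44332968, 0.01960363, 0.8340365 ]), 'attitude': array([-0.69655124, -0.03250358,  0.05889278,  0.71434692])}
scene {'K': array([[482.92110724,   0.        , 255.69811043],
       [  0.        , 482.92110724, 201.25621155],
       [  0.        ,   0.        ,   1.        ]]), 'origin': array([1.11952703, 0.36046792, 0.8947634 ]), 'attitude': array([0.44772185, 0.15676577, 0.27618934, 0.83587624])}
```

View pics/top0.png

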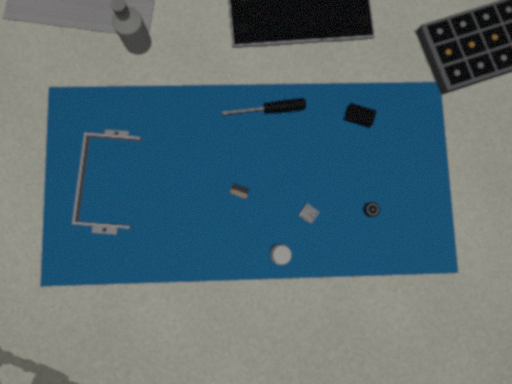

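View pics/scene0.png

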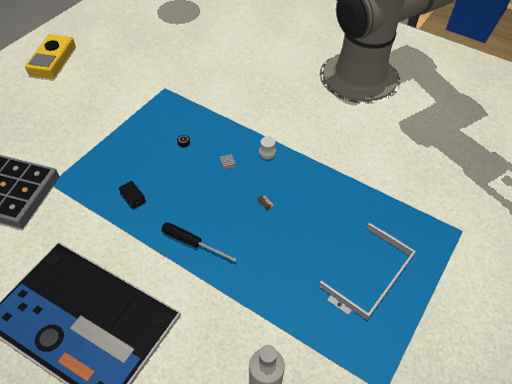

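The top view shows the bay at left (mouth facing right, walls from (85,134) to (75,223)), hinge block at (239,191), heat sink at (309,213), speaker at (372,209), jar at (281,254), bit case at (360,115) and screwdriver from (223,113) to (305,105). The scene view agrees with this.

```bash
cat > h.py <<'E'
from plant import readout,eyes,manip
import cv2, numpy as np
from scipy.spatial.transform import Rotation as R
def cast(n,uv,z):
    c=eyes.camera_info(n);K=c["K"];a=c["attitude"]
    M=R.from_quat([a[1],a[2],a[3],a[0]]).as_matrix()
    uv=np.atleast_2d(np.asarray(uv,float))
    p=np.c_[(uv[:,0]-K[0,2])/K[0,0],-(uv[:,1]-K[1,2])/K[1,1],-np.ones(len(uv))]@M.T
    o=c["origin"];return (o+p*((z-o[2])/p[:,2])[:,None])[:,:2]
def blobs(n,z=.010,amin=60,img=None):
    img=eyes.get_image(n) if img is None else img
    h=cv2.cvtColor(img,cv2.COLOR_RGB2HSV)
    blue=((h[:,:,0]>92)&(h[:,:,0]<115)&(h[:,:,1]>150)).astype(np.uint8)
    cs,_=cv2.findContours(blue,cv2.RETR_EXTERNAL,cv2.CHAIN_APPROX_NONE)
    m=cv2.drawContours(blue*0,[cv2.convexHull(max(cs,key=cv2.contourArea))],-1,1,-1)
    m=cv2.erode(m,np.ones((3,3)))&(1-blue)
    out=[]
    for c in cv2.findContours(m,cv2.RETR_EXTERNAL,cv2.CHAIN_APPROX_NONE)[0]:
        if cv2.contourArea(c)<amin: continue
        w=cast(n,c[:,0],z).astype(np.float32)
        mm=cv2.moments(c); cen=cast(n,[[mm['m10']/mm['m00'],mm['m01']/mm['m00']]],z)[0]
        r=cv2.minAreaRect(w*1000)
        out.append((c[:,0].mean(0).round(),cen.round(4),np.round(r[1]),round(r[2])))
    return out
E
python3 - <<'E'
from h import *
for n in("top","scene"):
    print(n)
    for b in blobs(n): print(*b)
print(cast("top",[[85,134],[75,223],[140,138],[129,227]],.023))
print(cast("scene",[[370,225],[412,250],[368,316],[321,285]],.023))
print(cast("top",[[48,87],[441,83],[457,272],[41,286]],.003))
E
```

```text
top
[281. 254.] [ 0.4087 -0.059 ] [43. 45.] 88
[309. 213.] [ 0.4919 -0.1205] [36. 36.] 51
[372. 209.] [ 0.4972 -0.2552] [29. 31.] 43
[239. 191.] [0.5415 0.0238] [40. 25.] 70
[ 97. 181.] [0.5701 0.3192] [124. 222.] 84
[360. 115.] [ 0.7024 -0.2424] [61. 38.] 71
[264. 108.] [ 0.7224 -0.0463] [ 23. 181.] 8
scene
[198. 242.] [ 0.7192 -0.0611] [ 27. 185.] 6
[373. 276.] [0.5905 0.3041] [119. 219.] 84
[265. 202.] [0.5458 0.0238] [44. 25.] 68
[132. 194.] [ 0.6982 -0.2441] [73. 38.] 71
[227. 162.] [ 0.4923 -0.1202] [45. 34.] 51
[267. 148.] [ 0.4017 -0.0635] [75. 40.] 32
[183. 140.] [ 0.4964 -0.2536] [39. 28.] 39
[[0.66671578 0.33951502]
 [0.48331145 0.35424375]
 [0.65614951 0.22664987]
 [0.47245294 0.2467611 ]]
[[0.47764417 0.25288419]
 [0.48625788 0.35435001]
 [0.67337627 0.34089859]
 [0.66562283 0.2336852 ]]
[[ 0.77734573  0.42857203]
 [ 0.77507387 -0.43215483]
 [ 0.36109279 -0.42944237]
 [ 0.35951165  0.42597967]]
```

```bash
cat >> h.py <<'E'
def plan(x,y,z,yaw):
    "turn (units) about tool z to bring tool x to world heading yaw [deg], then shift (units) in the turned axes"
    s=readout.state();q=s["eef_rot"];M=R.from_quat([q[1],q[2],q[3],q[0]])
    T=np.radians(yaw);c,n=np.cos(T),np.sin(T)
    D=R.from_matrix(np.array([[c,n,0],[n,-c,0],[0,0,-1]]))
    print("t",round(s["time_s"],2),"pos",s["position"].round(4),"F",s["force"].round(1),"w",round(s["grip_width"],4),
      "turn",((M.inv()*D).as_rotvec()/np.pi).round(4),"shift",(D.inv().apply(np.array([x,y,z])-s["position"])/.25).round(4))
E
python3 - <<'E'
from h import *
plan(.528,-.029,.15,74.4)
E
```

```text
t 0.2 pos [0.1327 0.5077 0.2529] F [-0.3  0.4 -0.8] w 0.0854 turn [-3.000e-04  2.000e-04  5.053e-01] shift [-1.6427  2.1002  0.4115]
```

Request:
carry_out(commands=[[[0, 0, 0], [0, 0, 0.0561]], [[0, 0, 0], [0, 0, 0.0561]], [[0, 0, 0], [0, 0, 0.0561]], [[0, 0, 0], [0, 0, 0.0561]], [[0, 0, 0], [0, 0, 0.0561]], [[0, 0, 0], [0, 0, 0.0561]], [[0, 0, 0], [0, 0, 0.0561]], [[0, 0, 0], [0, 0, 0.0561]], [[0, 0, 0], [0, 0, 0.0561]]], grip=-1, newtons=20)

```text
time_s: 1.32
position: [0.1328, 0.5078, 0.2531]
eef_rot: [0.0, 0.798, 0.603, -0.0]
force: [1.2, 0.2, -0.1]
grip_width: 0.0005
gripper_force: 0.0
```

Request:
carry_out(commands=[[[-0.137, 0.175, 0.034], [0, 0, 0]], [[-0.137, 0.175, 0.034], [0, 0, 0]], [[-0.137, 0.175, 0.034], [0, 0, 0]], [[-0.137, 0.175, 0.034], [0, 0, 0]], [[-0.137, 0.175, 0.034], [0, 0, 0]], [[-0.137, 0.175, 0.034], [0, 0, 0]], [[-0.137, 0.175, 0.034], [0, 0, 0]], [[-0.137, 0.175, 0.034], [0, 0, 0]], [[-0.137, 0.175, 0.034], [0, 0, 0]], [[-0.137, 0.175, 0.034], [0, 0, 0]], [[-0.137, 0.175, 0.034], [0, 0, 0]], [[-0.137, 0.175, 0.034], [0, 0, 0]]])

```text
time_s: 2.82
position: [0.5294, -0.0304, 0.1509]
eef_rot: [-0.0, 0.796, 0.605, 0.0]
force: [1.0, 0.4, 0.3]
grip_width: 0.0004
gripper_force: 0.0
```

Run:
```python
from h import *
plan(.528,-.029,.04,74.4)
```

```text
t 2.83 pos [ 0.5294 -0.0304  0.1509] F [1.  0.4 0.3] w 0.0004 turn [-0.     -0.0001  0.0002] shift [ 0.0038 -0.007   0.4436]
```

Request:
carry_out(commands=[[[0.004, -0.007, 0.08], [0, 0, 0]], [[0, 0, 0.08], [0, 0, 0]], [[0, 0, 0.08], [0, 0, 0]], [[0, 0, 0.08], [0, 0, 0]], [[0, 0, 0.08], [0, 0, 0]], [[0, 0, 0.044], [0, 0, 0]], [[0, 0, 0.012], [0, 0, 0]], [[0, 0, 0.012], [0, 0, 0]], [[0, 0, 0], [0, 0, 0]]])

```text
time_s: 3.95
position: [0.5273, -0.0273, 0.0346]
eef_rot: [0.0, 0.796, 0.605, 0.0]
force: [0.3, -1.1, -0.0]
grip_width: 0.0002
gripper_force: 0.0
```

Run:
```python
from h import *
plan(.62,.30,.029,74.4)
im=eyes.get_image("scene");cv2.imwrite("pics/s1.png",cv2.resize(im[100:280,160:400,::-1],None,fx=3,fy=3))
```

```text
t 3.95 pos [ 0.5273 -0.0273  0.0346] F [ 0.3 -1.1 -0. ] w 0.0002 turn [ 0.0002 -0.      0.0003] shift [1.3605 0.0049 0.0224]
```

View pics/s1.png

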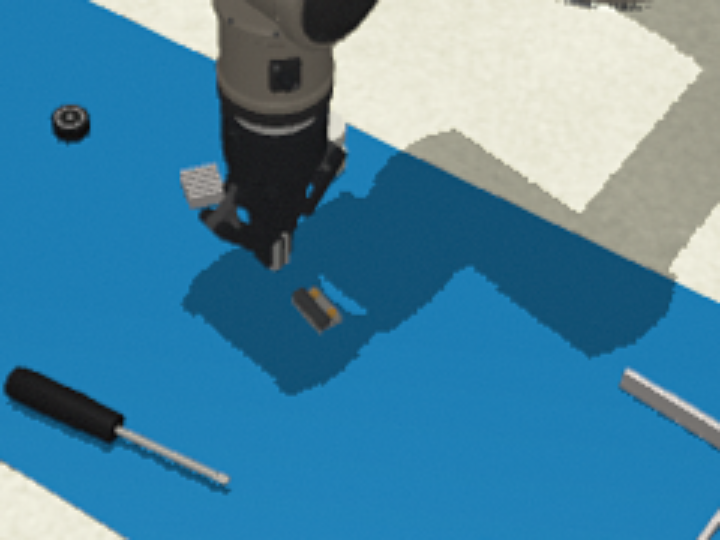

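The closed fingers (crop (275,265)) stand just behind the hinge block (315,308), lined up with its long axis. The heat sink is untouched, so I start pushing.

Request:
carry_out(commands=[[[0, 0, 0.01], [0, 0, 0]], [[0, 0, 0.008], [0, 0, 0]], [[0.02, 0, 0], [0, 0, 0]], [[0.03, 0, 0], [0, 0, 0]], [[0.03, 0, 0], [0, 0, 0]], [[0.03, 0, 0], [0, 0, 0]], [[0.03, 0, 0], [0, 0, 0]], [[0.04, 0, 0], [0, 0, 0]], [[0.05, 0, 0], [0, 0, 0]], [[0.05, 0, 0], [0, 0, 0]], [[0.04, 0, 0], [0, 0, 0]], [[0.02, 0, 0], [0, 0, 0]]])

```text
time_s: 5.5
position: [0.55, 0.0554, 0.0298]
eef_rot: [-0.0, 0.796, 0.605, 0.0]
force: [-0.2, -1.7, 1.4]
grip_width: 0.0002
gripper_force: 0.3
```

Run:
```python
from h import *
plan(.613,.271,.029,74.4)
im=eyes.get_image("scene");cv2.imwrite("pics/s2.png",cv2.resize(im[100:330,160:440,::-1],None,fx=2.6,fy=2.6))
for b in blobs("scene",img=im): print(*b)
```

```text
t 5.5 pos [0.55   0.0554 0.0298] F [-0.2 -1.7  1.4] w 0.0002 turn [ 0.     -0.      0.0006] shift [0.8982 0.0107 0.003 ]
[198. 242.] [ 0.7192 -0.0609] [ 27. 185.] 6
[373. 276.] [0.5905 0.3041] [119. 219.] 84
[131. 194.] [ 0.6982 -0.2439] [73. 38.] 71
[227. 162.] [ 0.4923 -0.1201] [45. 34.] 51
[277. 180.] [0.4658 0.0067] [273. 108.] 28
[183. 140.] [ 0.4964 -0.2536] [39. 28.] 39
```

View pics/s2.png

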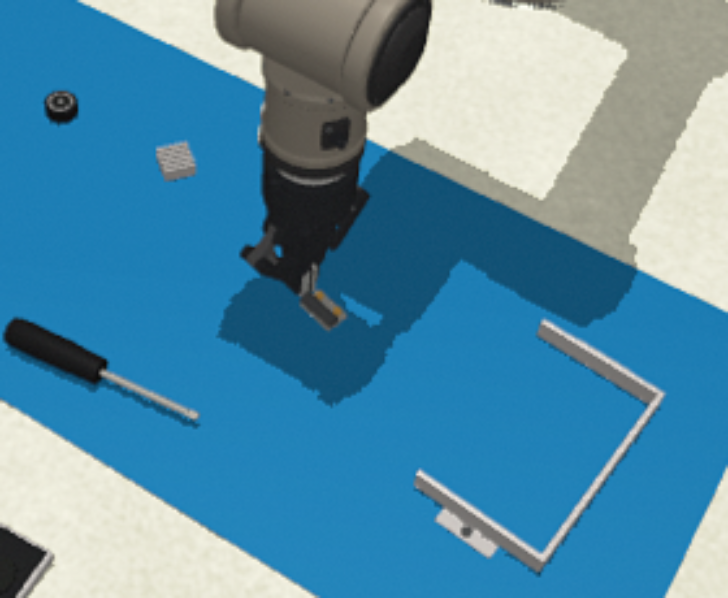

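The hinge block (crop (325,308)) sits flush against the fingertips and heads for the bay's mouth; everything else is unmoved.

Request:
carry_out(commands=[[[0.03, 0, 0], [0, 0, 0]], [[0.05, 0, 0], [0, 0, 0]], [[0.05, 0.001, 0], [0, 0, 0]], [[0.05, 0.001, 0], [0, 0, 0]], [[0.05, 0.001, 0], [0, 0, 0]], [[0.05, 0.001, 0], [0, 0, 0]], [[0.05, 0.001, 0], [0, 0, 0]], [[0.05, 0.001, 0], [0, 0, 0]], [[0.05, 0.001, 0], [0, 0, 0]], [[0.05, 0.001, 0], [0, 0, 0]], [[0.04, 0, 0], [0, 0, 0]], [[0.02, 0, 0], [0, 0, 0]]])

```text
time_s: 7.05
position: [0.5881, 0.1849, 0.0298]
eef_rot: [0.0, 0.796, 0.605, 0.0]
force: [-0.2, -0.5, 0.3]
grip_width: 0.0002
gripper_force: 0.3
```

Run:
```python
from h import *
plan(.613,.271,.029,74.4)
im=eyes.get_image("scene");cv2.imwrite("pics/s3.png",cv2.resize(im[100:330,200:450,::-1],None,fx=2.6,fy=2.6))
```

```text
t 7.05 pos [0.5881 0.1849 0.0298] F [-0.2 -0.5  0.3] w 0.0002 turn [ 0.     -0.      0.0005] shift [0.3586 0.0033 0.003 ]
```

View pics/s3.png

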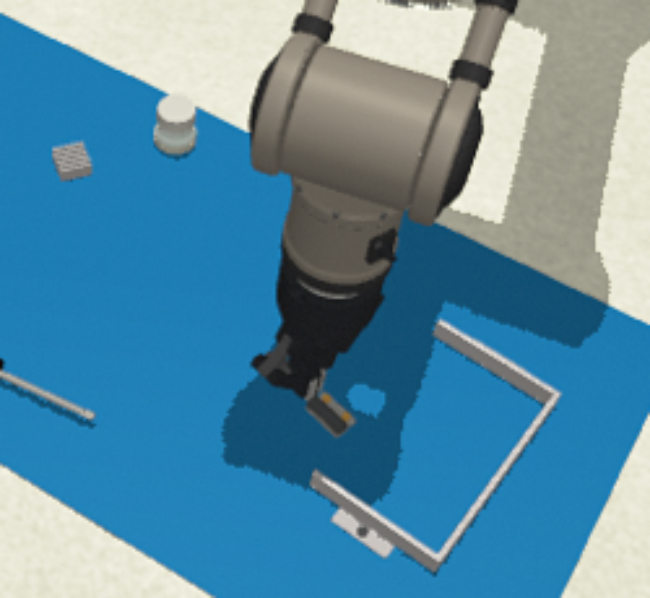

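The hinge block (crop (330,412)) is still square on the fingers, at the mouth and clear of the side wall's end (315,480).

Request:
carry_out(commands=[[[0.03, 0, 0], [0, 0, 0]], [[0.05, 0, 0], [0, 0, 0]], [[0.05, 0, 0], [0, 0, 0]], [[0.05, 0, 0], [0, 0, 0]], [[0.05, 0, 0], [0, 0, 0]], [[0.05, 0, 0], [0, 0, 0]], [[0.04, 0, 0], [0, 0, 0]], [[0.025, 0, 0], [0, 0, 0]], [[0.012, 0, 0], [0, 0, 0]], [[0, 0, 0], [0, 0, 0]], [[-0.04, 0, 0], [0, 0, 0]], [[-0.06, 0, 0], [0, 0, 0]]])

```text
time_s: 8.6
position: [0.6048, 0.2451, 0.0297]
eef_rot: [-0.0, 0.796, 0.605, -0.0]
force: [0.3, -0.4, -0.0]
grip_width: -0.0002
gripper_force: 0.0
```

Request:
carry_out(commands=[[[-0.05, 0, -0.08], [0, 0, 0]], [[-0.05, 0, -0.1], [0, 0, 0]], [[-0.1, 0, -0.1], [0, 0, 0]], [[-0.2, 0, 0], [0, 0, 0]], [[-0.2, 0, 0], [0, 0, 0]], [[-0.2, 0, 0], [0, 0, 0]]], grip=-0.62)

```text
time_s: 9.35
position: [0.5512, 0.0513, 0.1016]
eef_rot: [0.001, 0.796, 0.605, 0.001]
force: [-0.1, 0.1, 0.6]
grip_width: 0.0162
gripper_force: 0.0
```

Run:
```python
from h import *
im=eyes.get_image("top");cv2.imwrite("pics/t4.png",cv2.resize(im[70:290,30:430,::-1],None,fx=2,fy=2))
for b in blobs("top",img=im): print(*b)
for b in blobs("scene"): print(*b)
plan(.4919,-.1205,.034,80)
```

```text
[309. 213.] [ 0.4919 -0.1206] [36. 36.] 51
[372. 209.] [ 0.4972 -0.2555] [29. 31.] 42
[107. 158.] [0.6175 0.2979] [41. 24.] 75
[359. 114.] [ 0.7023 -0.2418] [59. 39.] 70
[173. 186.] [0.534  0.1073] [376. 492.] 0
[358. 288.] [0.622  0.2977] [38. 26.] 75
[198. 242.] [ 0.7192 -0.061 ] [ 27. 185.] 6
[373. 276.] [0.5904 0.3041] [119. 219.] 84
[132. 194.] [ 0.6982 -0.2441] [73. 38.] 71
[227. 162.] [ 0.4923 -0.1201] [45. 34.] 51
[272. 164.] [ 0.4367 -0.0237] [166. 117.] 10
[183. 140.] [ 0.4962 -0.2535] [39. 28.] 39
t 9.45 pos [0.5506 0.0488 0.1014] F [-0.6  0.7 -0.1] w 0.0159 turn [ 0.0003  0.0003 -0.0324] shift [-0.7077 -0.1135  0.2696]
```

View pics/t4.png

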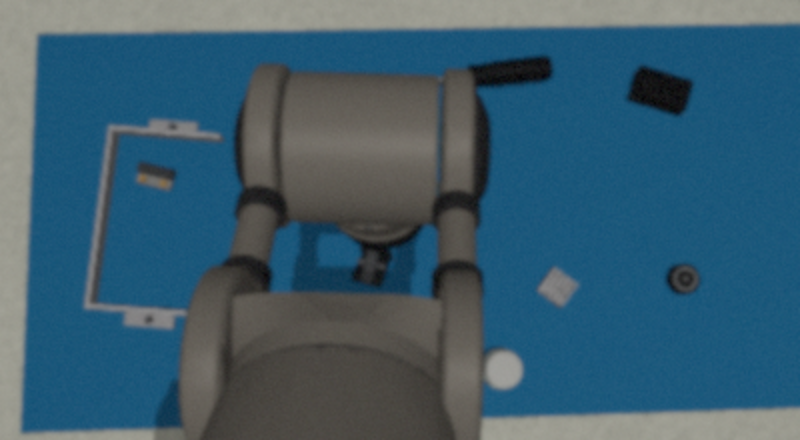

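The hinge block (crop (155,176), world (0.620, 0.298)) lies well inside the bay, and the other parts and bystanders haven't moved. Next is the heat sink: its corner points back towards the fingers, so I'll nest it between the two slightly open tips.

Run:
```python
from h import *
plan(.497,-.170,.030,96)
```

```text
t 9.45 pos [0.5506 0.0488 0.1014] F [-0.6  0.7 -0.1] w 0.0159 turn [ 0.0002  0.0003 -0.1213] shift [-0.8481 -0.3046  0.2856]
```

Request:
carry_out(commands=[[[0, 0, 0], [0, 0, -0.0404]], [[0, 0, 0], [0, 0, -0.0404]], [[0, 0, 0], [0, 0, -0.0404]], [[-0.14, -0.05, 0], [0, 0, 0]], [[-0.14, -0.05, 0], [0, 0, 0]], [[-0.14, -0.05, 0], [0, 0, 0]], [[-0.14, -0.05, 0], [0, 0, 0]], [[-0.14, -0.05, 0], [0, 0, 0]], [[-0.14, -0.05, 0], [0, 0, 0]], [[0, 0, 0.08], [0, 0, 0]], [[0, 0, 0.08], [0, 0, 0]], [[0, 0, 0], [0, 0, 0]]])

```text
time_s: 10.95
position: [0.4995, -0.1633, 0.0597]
eef_rot: [-0.001, 0.667, 0.745, -0.0]
force: [0.0, -0.5, -0.4]
grip_width: 0.0165
gripper_force: 0.0
```

Run:
```python
from h import *
plan(.497,-.170,.030,96)
plan(.492,-.1205,.030,96)
```

```text
t 10.95 pos [ 0.4995 -0.1633  0.0597] F [ 0.  -0.5 -0.4] w 0.0165 turn [-0.0004 -0.0003  0.0014] shift [-0.0257 -0.0129  0.1187]
t 10.95 pos [ 0.4995 -0.1633  0.0597] F [ 0.  -0.5 -0.4] w 0.0165 turn [-0.0004 -0.0003  0.0014] shift [ 0.1733 -0.0121  0.1187]
```

Request:
carry_out(commands=[[[-0.026, -0.013, 0.06], [0, 0, 0]], [[0, 0, 0.04], [0, 0, 0]], [[0, 0, 0.018], [0, 0, 0]], [[0.02, 0, 0], [0, 0, 0]], [[0.03, 0, 0], [0, 0, 0]], [[0.03, 0, 0], [0, 0, 0]], [[0.03, 0, 0], [0, 0, 0]], [[0.03, 0, 0], [0, 0, 0]], [[0.03, 0, 0], [0, 0, 0]], [[0.03, 0, 0], [0, 0, 0]], [[0.02, 0, 0], [0, 0, 0]], [[0, 0, 0], [0, 0, 0]]])

```text
time_s: 12.45
position: [0.4914, -0.1153, 0.0303]
eef_rot: [-0.0, 0.667, 0.745, 0.0]
force: [-0.4, -0.5, 0.1]
grip_width: 0.0163
gripper_force: 0.0
```

Run:
```python
from h import *
plan(.568,.300,.030,96)
im=eyes.get_image("scene");cv2.imwrite("pics/s5.png",cv2.resize(im[100:250,160:360,::-1],None,fx=3.5,fy=3.5))
```

```text
t 12.45 pos [ 0.4914 -0.1153  0.0303] F [-0.4 -0.5  0.1] w 0.0163 turn [-0.     -0.0001  0.0017] shift [1.6201e+00 4.7820e-01 1.1000e-03]
```

View pics/s5.png

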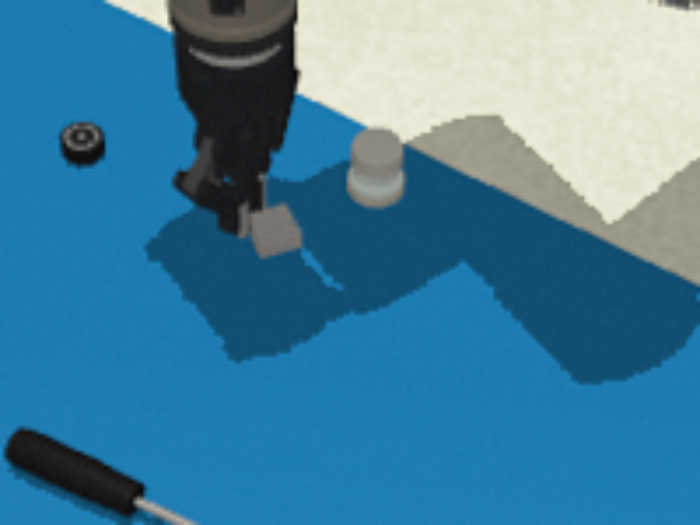

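The heat sink (crop (275,232)) is seated against the two tips; the jar (377,170) is clear. I'll turn the push slowly to the right towards the bay.

Request:
carry_out(commands=[[[0.03, 0, 0], [0, 0, 0.01]], [[0.04, 0, 0], [0, 0, 0.01]], [[0.04, 0, 0], [0, 0, 0.01]], [[0.04, 0, 0], [0, 0, 0.01]], [[0.04, 0, 0], [0, 0, 0.01]], [[0.04, 0, 0], [0, 0, 0.01]], [[0.04, 0, 0], [0, 0, 0.01]], [[0.04, 0, 0], [0, 0, 0.01]], [[0.04, 0, 0], [0, 0, 0.01]], [[0.04, 0, 0], [0, 0, 0.01]], [[0.03, 0, 0], [0, 0, 0.005]], [[0.02, 0, 0], [0, 0, 0]]])

```text
time_s: 14.0
position: [0.4977, -0.0063, 0.0303]
eef_rot: [0.0, 0.78, 0.625, 0.0]
force: [0.2, -0.1, -0.2]
grip_width: 0.0157
gripper_force: 0.1
```

Run:
```python
from h import *
plan(.568,.300,.030,76.5)
im=eyes.get_image("scene");cv2.imwrite("pics/s6.png",cv2.resize(im[100:330,200:450,::-1],None,fx=2.6,fy=2.6))
```

```text
t 14.0 pos [ 0.4977 -0.0063  0.0303] F [ 0.2 -0.1 -0.2] w 0.0157 turn [ 0.    -0.     0.005] shift [ 1.2568e+00 -1.2400e-02  1.1000e-03]
```

View pics/s6.png

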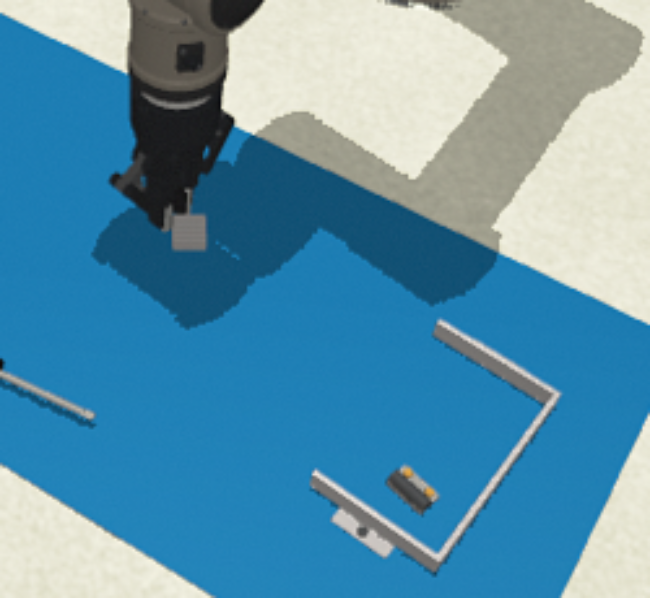

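The heat sink (crop (188,232)) has followed the turn with its corner between the tips; I continue straight towards the bay.

Request:
carry_out(commands=[[[0.03, 0, 0], [0, 0, 0]], [[0.05, 0, 0], [0, 0, 0]], [[0.05, 0.001, 0], [0, 0, 0]], [[0.05, 0.001, 0], [0, 0, 0]], [[0.05, 0.001, 0], [0, 0, 0]], [[0.055, 0.001, 0], [0, 0, 0]], [[0.055, 0.001, 0], [0, 0, 0]], [[0.055, 0.001, 0], [0, 0, 0]], [[0.055, 0.001, 0], [0, 0, 0]], [[0.055, 0, 0], [0, 0, 0]], [[0.055, 0, 0], [0, 0, 0]], [[0.055, 0, 0], [0, 0, 0]]])

```text
time_s: 15.55
position: [0.533, 0.1441, 0.0303]
eef_rot: [-0.0, 0.781, 0.625, 0.0]
force: [0.7, 0.2, -0.1]
grip_width: 0.0169
gripper_force: 0.1
```

Request:
carry_out(commands=[[[0.055, 0, 0], [0, 0, 0]], [[0.055, 0, 0], [0, 0, 0]], [[0.055, 0, 0], [0, 0, 0]], [[0.055, 0, 0], [0, 0, 0]], [[0.055, 0, 0], [0, 0, 0]], [[0.05, 0, 0], [0, 0, 0]], [[0.05, 0, 0], [0, 0, 0]], [[0.03, 0, 0], [0, 0, 0]], [[0.02, 0, 0], [0, 0, 0]], [[0.01, 0, 0], [0, 0, 0]], [[0, 0, 0], [0, 0, 0]]])

```text
time_s: 16.92
position: [0.5566, 0.2493, 0.0303]
eef_rot: [-0.0, 0.781, 0.625, 0.0]
force: [0.1, 0.5, -0.3]
grip_width: 0.0164
gripper_force: 0.0
```

Run:
```python
from h import *
plan(.568,.300,.030,77.4)
im=eyes.get_image("scene");cv2.imwrite("pics/s7.png",cv2.resize(im[100:330,200:450,::-1],None,fx=2.6,fy=2.6))
```

```text
t 16.93 pos [0.5566 0.2493 0.0303] F [ 0.1  0.5 -0.3] w 0.0164 turn [-0.     -0.     -0.0002] shift [2.079e-01 1.000e-04 1.200e-03]
```

View pics/s7.png

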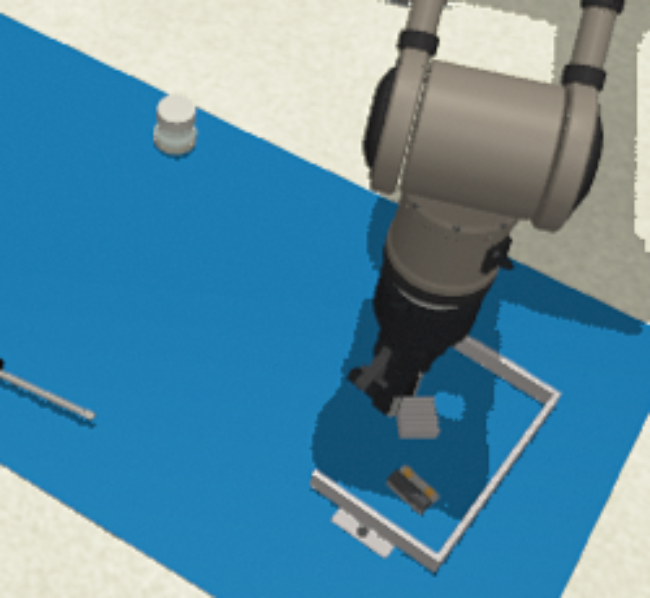

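The heat sink (crop (418,418)) is just inside the mouth, beside the hinge block (412,487) without touching it. I push it about 26 mm further and back off.

Request:
carry_out(commands=[[[0.02, 0, 0], [0, 0, 0]], [[0.03, 0, 0], [0, 0, 0]], [[0.03, 0, 0], [0, 0, 0]], [[0.02, 0, 0], [0, 0, 0]], [[0.005, 0, 0], [0, 0, 0]], [[0, 0, 0], [0, 0, 0]], [[-0.03, 0, 0], [0, 0, 0]], [[-0.06, 0, 0], [0, 0, 0]], [[-0.1, 0, 0], [0, 0, 0]], [[-0.1, 0, -0.1], [0, 0, 0]], [[-0.1, 0, -0.1], [0, 0, 0]], [[-0.1, 0, -0.1], [0, 0, 0]]])

```text
time_s: 18.48
position: [0.5349, 0.1535, 0.106]
eef_rot: [-0.0, 0.781, 0.625, -0.0]
force: [1.2, -0.3, 0.3]
grip_width: 0.0163
gripper_force: 0.0
```

Request:
carry_out(commands=[[[0, 0, 0], [0, 0, -0.0296]], [[0, 0, 0], [0, 0, -0.0296]], [[-0.2, 0, 0], [0, 0, 0]], [[-0.2, 0, 0], [0, 0, 0]], [[-0.2, 0, 0], [0, 0, 0]], [[-0.2, 0, 0], [0, 0, 0]], [[-0.2, 0, 0], [0, 0, 0]], [[-0.2, 0, 0], [0, 0, 0]], [[-0.2, 0, 0], [0, 0, 0]], [[-0.2, 0, 0], [0, 0, 0]], [[0, 0, 0], [0, 0, 0]]])

```text
time_s: 19.85
position: [0.5206, -0.2484, 0.1052]
eef_rot: [0.001, 0.721, 0.693, -0.0]
force: [-0.7, 1.4, -0.1]
grip_width: 0.0163
gripper_force: 0.0
```

Run:
```python
from h import *
plan(.495,-.31,.030,88)
for b in blobs("scene"): print(*b)
for b in blobs("top"): print(*b)
```

```text
t 19.85 pos [ 0.5206 -0.2484  0.1052] F [-0.7  1.4 -0.1] w 0.0163 turn [ 0.0002  0.0003 -0.0015] shift [-0.2499 -0.0936  0.3009]
[358. 288.] [0.622  0.2977] [38. 26.] 75
[370. 268.] [0.5674 0.2979] [38. 34.] 33
[198. 242.] [ 0.7192 -0.061 ] [ 27. 185.] 6
[373. 276.] [0.5906 0.3041] [119. 219.] 84
[132. 194.] [ 0.6982 -0.2441] [73. 38.] 71
[267. 148.] [ 0.4017 -0.0631] [75. 40.] 32
[183. 140.] [ 0.4964 -0.2538] [39. 28.] 39
[169. 111.] [ 0.4342 -0.3539] [115. 103.] 28
[280. 254.] [ 0.4092 -0.0584] [45. 45.] 43
[106. 182.] [0.5671 0.2988] [38. 36.] 33
[107. 158.] [0.6175 0.298 ] [41. 25.] 75
[ 97. 181.] [0.5704 0.319 ] [124. 222.] 84
[401. 189.] [ 0.5348 -0.3229] [ 98. 361.] 69
[360. 115.] [ 0.7025 -0.242 ] [60. 39.] 71
[263. 108.] [ 0.7225 -0.0468] [ 22. 181.] 6
```

Request:
carry_out(commands=[[[-0.125, -0.047, 0], [0, 0, 0]], [[-0.125, -0.047, 0], [0, 0, 0]], [[0, 0, 0], [0, 0, 0]], [[0, 0, 0.08], [0, 0, 0]], [[0, 0, 0.08], [0, 0, 0]], [[0, 0, 0.06], [0, 0, 0]], [[0, 0, 0.05], [0, 0, 0]], [[0, 0, 0.03], [0, 0, 0]], [[0, 0, 0], [0, 0, 0]]])

```text
time_s: 21.08
position: [0.4961, -0.3057, 0.0299]
eef_rot: [-0.0, 0.719, 0.695, -0.0]
force: [0.1, 0.0, 0.5]
grip_width: 0.0166
gripper_force: 0.0
```

Run:
```python
from h import *
plan(.497,-.2545,.030,88)
```

```text
t 21.07 pos [ 0.4961 -0.3057  0.0299] F [0.1 0.  0.5] w 0.0166 turn [-0.0002 -0.0002  0.0002] shift [ 0.2049 -0.0036 -0.0006]
```

Request:
carry_out(commands=[[[0.03, -0.003, 0], [0, 0, 0]], [[0.03, 0, 0], [0, 0, 0]], [[0.025, 0, 0], [0, 0, 0]], [[0.02, 0, 0], [0, 0, 0]], [[0.02, 0, 0], [0, 0, 0]], [[0.03, 0, 0], [0, 0, 0]], [[0.04, 0, 0], [0, 0, 0]], [[0.05, 0, 0], [0, 0, 0]], [[0.05, 0, 0], [0, 0, 0]], [[0.055, 0, 0], [0, 0, 0]], [[0.055, 0, 0], [0, 0, 0]], [[0.055, 0, 0], [0, 0, 0]]])

```text
time_s: 22.58
position: [0.4995, -0.19, 0.0303]
eef_rot: [-0.0, 0.719, 0.695, 0.0]
force: [1.0, -0.1, -0.0]
grip_width: 0.016
gripper_force: 0.2
```

Request:
carry_out(commands=[[[0.055, 0, 0], [0, 0, 0]], [[0.055, 0, 0], [0, 0, 0]], [[0.055, 0, 0], [0, 0, 0]], [[0.055, 0, 0], [0, 0, 0]], [[0.055, 0, 0], [0, 0, 0]], [[0.055, 0, 0], [0, 0, 0]], [[0.055, 0, 0], [0, 0, 0]], [[0.055, 0, 0], [0, 0, 0]], [[0.055, 0, 0], [0, 0, 0]], [[0.055, 0, 0], [0, 0, 0]], [[0.04, 0, 0], [0, 0, 0]], [[0.02, 0, 0], [0, 0, 0]]])

```text
time_s: 24.08
position: [0.5047, -0.0379, 0.0303]
eef_rot: [-0.0, 0.719, 0.695, 0.0]
force: [-0.3, -1.1, 0.4]
grip_width: 0.0161
gripper_force: 0.2
```

Run:
```python
from h import *
plan(.516,.278,.030,88)
im=eyes.get_image("scene");cv2.imwrite("pics/s8.png",cv2.resize(im[100:330,200:450,::-1],None,fx=2.6,fy=2.6))
```

```text
t 24.07 pos [ 0.5047 -0.0379  0.0303] F [-0.3 -1.1  0.4] w 0.0161 turn [ 0.     -0.      0.0004] shift [1.2645e+00 1.1000e-03 1.2000e-03]
```

View pics/s8.png

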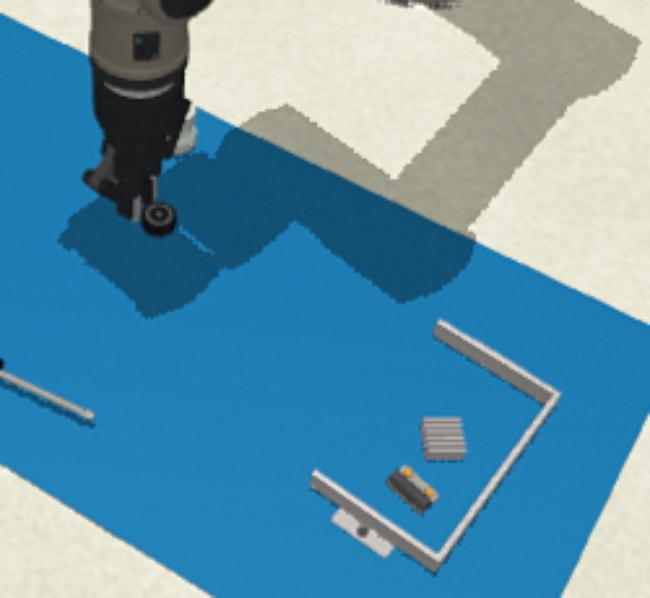

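The speaker (crop (158,217)) is cradled between the tips; the heat sink (443,438) and hinge block (412,488) lie in the bay.

Request:
carry_out(commands=[[[0.03, 0.001, 0], [0, 0, 0]], [[0.05, 0.001, 0], [0, 0, 0]], [[0.055, 0.001, 0], [0, 0, 0]], [[0.055, 0.001, 0], [0, 0, 0]], [[0.055, 0.001, 0], [0, 0, 0]], [[0.055, 0.001, 0], [0, 0, 0]], [[0.055, 0.001, 0], [0, 0, 0]], [[0.055, 0.001, 0], [0, 0, 0]], [[0.055, 0.001, 0], [0, 0, 0]], [[0.055, 0.001, 0], [0, 0, 0]], [[0.055, 0, 0], [0, 0, 0]], [[0.055, 0, 0], [0, 0, 0]]])

```text
time_s: 25.62
position: [0.5126, 0.1196, 0.0303]
eef_rot: [-0.0, 0.719, 0.695, 0.0]
force: [0.8, 0.1, 0.1]
grip_width: 0.0163
gripper_force: 0.1
```

Request:
carry_out(commands=[[[0.055, 0, 0], [0, 0, 0]], [[0.055, 0, 0], [0, 0, 0]], [[0.055, 0, 0], [0, 0, 0]], [[0.055, 0, 0], [0, 0, 0]], [[0.055, 0, 0], [0, 0, 0]], [[0.055, 0, 0], [0, 0, 0]], [[0.05, 0, 0], [0, 0, 0]], [[0.05, 0, 0], [0, 0, 0]], [[0.04, 0, 0], [0, 0, 0]], [[0.03, 0, 0], [0, 0, 0]], [[0.01, 0, 0], [0, 0, 0]], [[0, 0, 0], [0, 0, 0]]])

```text
time_s: 27.12
position: [0.5169, 0.2462, 0.0303]
eef_rot: [-0.0, 0.719, 0.695, 0.0]
force: [0.2, -0.1, -0.5]
grip_width: 0.0166
gripper_force: 0.0
```

Run:
```python
from h import *
plan(.518,.268,.030,88)
im=eyes.get_image("scene");cv2.imwrite("pics/s9.png",cv2.resize(im[180:330,300:450,::-1],None,fx=3.5,fy=3.5))
```

```text
t 27.12 pos [0.5169 0.2462 0.0303] F [ 0.2 -0.1 -0.5] w 0.0166 turn [-0.     -0.      0.0002] shift [0.0875 0.0013 0.0012]
```

View pics/s9.png

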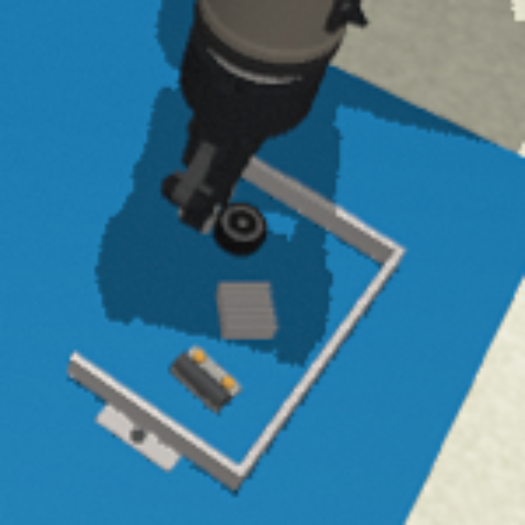

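The speaker (crop (240,228)) is entering the bay, clear of the side wall and the heat sink. I push it about 23 mm further, then back off and lift away.

Request:
carry_out(commands=[[[0.02, 0, 0], [0, 0, 0]], [[0.03, 0, 0], [0, 0, 0]], [[0.025, 0, 0], [0, 0, 0]], [[0.015, 0, 0], [0, 0, 0]], [[0.005, 0, 0], [0, 0, 0]], [[0, 0, 0], [0, 0, 0]], [[-0.03, 0, 0], [0, 0, 0]], [[-0.06, 0, 0], [0, 0, 0]], [[-0.1, 0, 0], [0, 0, 0]], [[-0.1, 0, -0.1], [0, 0, 0]], [[-0.1, 0, -0.15], [0, 0, 0]], [[-0.1, 0, -0.15], [0, 0, 0]]])

```text
time_s: 28.68
position: [0.5131, 0.1455, 0.1312]
eef_rot: [-0.0, 0.719, 0.695, -0.0]
force: [1.1, -0.0, 0.8]
grip_width: 0.0161
gripper_force: 0.0
```

Request:
carry_out(commands=[[[-0.15, 0, -0.1], [0, 0, 0]], [[-0.15, 0, -0.1], [0, 0, 0]], [[-0.15, 0, 0], [0, 0, 0]], [[-0.15, 0, 0], [0, 0, 0]], [[0, 0, 0], [0, 0, 0]], [[0, 0, 0], [0, 0, 0]]])

```text
time_s: 29.42
position: [0.508, -0.0027, 0.1802]
eef_rot: [-0.0, 0.72, 0.694, 0.0]
force: [-0.7, 0.2, -0.3]
grip_width: 0.0163
gripper_force: 0.0
```

Run:
```python
from h import *
plan(.518,.268,.030,88)
for n in("scene","top"):
    for b in blobs(n): print(*b)
```

```text
t 29.43 pos [ 0.508  -0.0027  0.1802] F [-0.7  0.2 -0.3] w 0.0163 turn [-0.0001 -0.0001 -0.0002] shift [1.0835 0.0021 0.6009]
[358. 288.] [0.622  0.2977] [38. 26.] 75
[370. 268.] [0.5673 0.298 ] [38. 34.] 33
[378. 250.] [0.5181 0.2939] [36. 29.] 4
[198. 242.] [ 0.7192 -0.0608] [ 27. 185.] 6
[373. 276.] [0.5907 0.3041] [119. 219.] 84
[132. 194.] [ 0.6982 -0.2442] [73. 38.] 71
[263. 144.] [ 0.3986 -0.0699] [116.  52.] 53
[281. 254.] [ 0.4088 -0.0591] [45. 45.] 88
[107. 206.] [0.5182 0.2955] [31. 29.] 73
[106. 182.] [0.5671 0.2988] [38. 36.] 34
[107. 158.] [0.6175 0.2981] [42. 24.] 75
[ 97. 181.] [0.5707 0.319 ] [123. 222.] 84
[359. 115.] [ 0.7024 -0.2424] [60. 39.] 73
[258. 186.] [ 0.5603 -0.0219] [345. 415.] 82
```

```bash
python3 -c "
from plant import manip;print(manip.sign_off())"
```

```text
the job is handed in; nothing more can be done
None
```

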